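Tip the scrap bin open and point out the spent gasket carrier

TASK

Show the apprentice what to scrap: tip the tilting tin bin fully forward against its stop, pushing on its front lip, and leave it tipped. Then point at the two-eared gasket carrier lying on the ledge (the flat ring with two bolt ears, not the plain round one): keep the fingertips over its middle, 1 to 5 cm above it, for at least two seconds. Touch none of the loose parts, point at no other part, and pick nothing up.

Things in the scene. Friction and masses are not known exactly. Their poses are not given: they have to be found in the camera images.
- bin_stand: Fixed dark steel stand of the tilting bin: base plate 170 x 200 x 6 mm, two upright cheeks 110 mm high, 180 mm apart. Origin: centre of the plate's underside, on the ledge; x points from the bin's front lip (robot's side) to its back, y along the pivot pin, z up. The pin lies 95 mm above the origin. Place and yaw vary.
- bin (a joint): Tilt of the tin bin about its pin, rad: 0 = level, growing as its front lip tips down on the stand's -x side; stop at 0.6 = fully tipped. Starts at 0 to 0.15. Stiff hinge (about 3 N on the lip moves it): it stays where left. Bin: open box 130 x 160 x 90 mm, 3 mm walls; level, its underside is 55 mm below the pin, its rim 35 mm above. Old ring carriers are stuck on its floor.
- bin_lip (a point): Point on the top of the bin's front lip, a sheet tab 44 mm deep, 120 wide, 4 thick, standing out from the front rim on the -x side. Moves with the bin: level, it is 90 mm from the pin towards the stand's -x and 35 mm above it (130 mm above the ledge); fully tipped, 94 mm towards -x and 22 mm below the pin (73 mm above the ledge). Axes as the stand's, tilted with the bin.
- eared_carrier: The carrier to point at: flat cast aluminium ring, 50 mm outside, 34 mm bore, 6 mm thick, with two opposite bolt ears (90 mm over the ears, along x) having small dark bolt holes. Lies flat and loose on the ledge. Origin: centre of the bore, at the underside; z up.
- round_carrier: Plain round aluminium carrier ring without ears: 54 mm outside, 36 mm bore, 6 mm thick, lying loose. Leave alone. Origin: centre at the underside.
- float_bowl: Faded aluminium float bowl, open upwards, 62 mm across the rim, 33 mm high, with a small brass drain screw on its side; loose. Leave alone. Origin: centre at the underside.
- fuel_tap: Brass fuel tap, about 65 mm long between its pipe ends (along x), 24 mm wide, 31 mm high, with a small steel lever on top; loose. Leave alone. Origin: centre at the underside.
- jet_wrench: Slim steel T-handled jet wrench lying down, 110 mm long (along x), 50 mm crossbar, 10 mm high; loose. Leave alone. Origin: middle of its length, at the underside.

How it is judged:
On the way, in this order (a step that is already met when the one before it is completed fails the run):
1. the bin is tipped fully forward (0.52 rad or more) (value of joint bin above 0.52 rad), for 0.2 s.
2. the fingers point at the eared carrier from just above for two seconds, without contact (horizontal distance between the grasp point and eared_carrier below 0.028 m and z of the grasp point in the frame of eared_carrier between 0.028 and 0.09 m), for 2 s.
At the end, for the whole second after the job is handed in: Bin still tipped 0.52 rad or more (of 0.6); all five loose parts within 8 mm of where they began. Pointing: for 2 s the grasp point (19 mm behind the fingertips) stays within 28 mm sideways of the eared carrier's centre, 28 to 90 mm above its underside (value of joint bin above 0.52 rad and distance of each of eared_carrier, round_carrier, float_bowl, fuel_tap, jet_wrench from where it was at the start of the episode below 0.008 m); the robot touches nothing.
It fails at once if the eared carrier is touched, moved or lifted (contact force between any of the fingers, the arm and eared_carrier above 0.3 N or distance of eared_carrier from where it was at the start of the episode above 0.008 m).
It fails at once if another loose part is touched, moved or lifted ((contact force between any of the fingers, the arm and round_carrier above 0.3 N or distance of round_carrier from where it was at the start of the episode above 0.008 m) or (contact force between any of the fingers, the arm and float_bowl above 0.3 N or distance of float_bowl from where it was at the start of the episode above 0.008 m) or (contact force between any of the fingers, the arm and fuel_tap above 0.3 N or distance of fuel_tap from where it was at the start of the episode above 0.008 m) or (contact force between any of the fingers, the arm and jet_wrench above 0.3 N or distance of jet_wrench from where it was at the start of the episode above 0.008 m)).
It fails at once if the fingers point at another part (low over its middle: grasp point within 20 mm sideways and less than 75 mm above its underside) ((horizontal distance between the grasp point and round_carrier below 0.02 m and z of the grasp point in the frame of round_carrier between -0.01 and 0.075 m) or (horizontal distance between the grasp point and float_bowl below 0.02 m and z of the grasp point in the frame of float_bowl between -0.01 and 0.075 m) or (horizontal distance between the grasp point and fuel_tap below 0.02 m and z of the grasp point in the frame of fuel_tap between -0.01 and 0.075 m) or (horizontal distance between the grasp point and jet_wrench below 0.02 m and z of the grasp point in the frame of jet_wrench between -0.01 and 0.075 m)).
It also fails if it takes over 42 s, if anything falls off the work surface, if the arm or the gripper's body presses on something with over 40 N, if the wrist force passes 120 N, or if a joint passes its speed limit or range.

ROBOT

A 6-joint arm with a two-finger parallel gripper is mounted at the origin on the work surface. World frame = base frame: x ahead of the robot, y to its left, z up, the work surface at z = 0. Lengths are in m, angles in rad, forces in N, time in s.
With the tool pointing down it reaches from about 0.375 to 0.825 m from the base axis. Payload 5.5 kg.
Tool frame: the origin (TCP) lies at the very end of the fingers, on their centre line; the grasp point (between the pads) lies 19 mm behind it; z points along the fingers, y is the line along which they close (so a half turn about z gives the same grasp; the last joint's range is limited). The gripper opens to 85 mm and grips with 20 to 120 N. Pads are 22 mm wide; open, the fingers measure 114 mm over their backs; the gripper's body (76 mm by 85 mm) begins 54 mm behind the grasp point. The pads swing forward as they close: fully open they stand 13 mm farther back than shut.
Start: joints at [-1.28, 0.314, -0.047, 1.21, 0, 1.571], TCP at [0.172, -0.575, 0.231] pointing down, gripper open.
Joint ranges: [-2.67, 2.67], [-0.69, 1.73], [-1.03, 1.25], [-2.08, 2.16], [-1.42, 1.45], [-3.14, 3.14]. Speed limits (rad/s): [2.39, 2.39, 3.01, 3.14, 3.14, 3.14].

INTERFACE

Orientations are given as a unit quaternion [w, x, y, z].
In Python, from bench import manip gives the robot as it stands. The module is installed in compiled form; this text tells all that it offers. Calls block until the motion is done:
- manip.goto(position, orientation): joint-space move of the TCP to a pose.
- manip.move_straight(position, rot=None, rate=0.15, f_stop=None): straight line of the TCP; rot=None keeps the orientation; rate is the mean speed in m/s. With f_stop (N) it stops when the force on the tool has changed by that much, and returns True; else False.
- manip.movej(angles): joint-space move.
- manip.set_gripper(opening, newtons=None): finger opening in m; newtons is the grip in N (None keeps the last); returns when the fingers have stopped.
- manip.sleep(seconds).
- manip.inverse_kinematics(position, orientation): joint angles nearest the present ones, or None.
- manip.camera(name): name is "side" or "top"; returns a dict with "pixels" (384x512x3 uint8, blue, green, red), "camera_matrix" (3x3 intrinsics, pixels), "k1" (the pictures are not rectified: a ray, as slopes to the right and down, at radius r is drawn at 1 + k1 r^2 times it, then the intrinsics apply), "camera_from_world" (4x4, takes a point from world to camera coordinates). Camera axes: x right, y down, z forward; pixel columns grow to the right and rows downward; lengths in m; the calibration is good to about 2 mm. A picture is of the moment at which its call begins. There is no depth.
A pose or a line that the arm cannot do raises manip.IKError and nothing moves.
- manip.finish_job(): hands the job in; it is judged then, once.
Trained networks look in a picture, given as the dict that the camera call returned (one of the last four; its "shot" number tells which), for a name from the list of things; names that differ only in an ending like _2 or _b are one class to them, and where a whole thing is asked for, a point or a joint stands for the part that bears it (a point fixed in the world has none). Each returns a list of dicts, best first, with "conf" (0 to 1); they miss things now and then, are a little off and sometimes report something else, mostly with a low value. They report only what shows in the picture. A call takes as long as a camera call.
- manip.boxes_of(picture, thing): "at" ([x, y, z] in m, in world coordinates, good to about 4 mm: the middle of the surface that is visible of it).
- manip.place_of(picture, thing): "at" ([x, y, z] in m, in world coordinates, good to about 4 mm: a listed point, or the origin of a listed thing).
Readings, each from a call of its own:
- manip.read_clock(): time.
- manip.read_joint_positions(): joint angles.
- manip.read_joint_velocities(): joint speeds.
- manip.read_tau(): joint torques, N m.
- manip.read_position(): TCP position.
- manip.read_ee_rot(): TCP orientation.
- manip.read_contact_force(): force on the tool from outside, world axes, zero at the start.
- manip.read_moment(): the same for the moment, N m.
- manip.read_width(): finger opening in m.
- manip.read_finger_force(): force on a finger pad.
Only numpy, scipy, OpenCV 4.12 (cv2) and the standard library are available. Lean on these libraries where they do the work, as an engineer would, in place of code of your own. Each camera call takes 0.05 s, during which the arm holds its last target. There are 200 camera calls.

## Working session

There is one attempt and no reset: what is moved stays moved. The work goes in short steps, each a Python script; the robot and the scene stay as the last script left them, time stands still between calls to the robot, and variables do not carry over. Pictures are saved under pics/ and viewed, at most 10 in all, crops included, and the job is handed in when it is done.

```bash
mkdir -p pics; python3 - <<'E'
from bench import manip
import cv2,numpy as np
for n in("top","side"):
    p=manip.camera(n);cv2.imwrite(f"pics/{n}0.png",p["pixels"])
    T=np.array(p["camera_from_world"]);print(n,(-T[:3,:3].T@T[:3,3]).round(3))
    for t in("bin_stand","bin","bin_lip","eared_carrier","round_carrier","float_bowl","fuel_tap","jet_wrench"):
        for d in manip.place_of(p,t)[:2]:
            X=T[:3,:3]@d["at"]+T[:3,3];s=X[:2]/X[2];s=s*(1+p["k1"]*(s@s));K=np.array(p["camera_matrix"])
            print(t,np.round(d["at"],3),round(d["conf"],2),(K[:2,:2]@s+K[:2,2]).round())
print(manip.read_clock(),manip.read_ee_rot())
E
```

```text
top [ 0.453 -0.011  0.995]
bin_stand [0.64  0.194 0.003] 0.8 [179. 170.]Traceback (most recent call last):
  File "<stdin>", line 7, in <module>
ValueError: it knows: bin_lip, bin_stand, eared_carrier, float_bowl, fuel_tap, jet_wrench, round_carrier
```

View pics/top0.png

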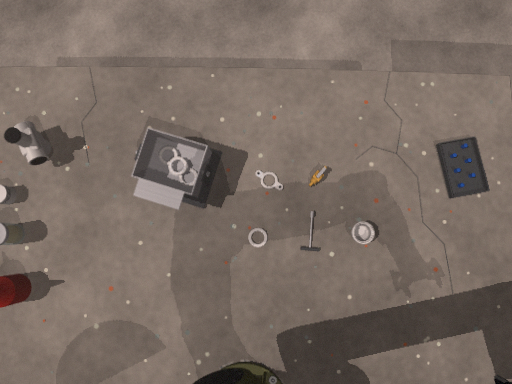

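The top view shows the bin at about (172,163) with its lip at (160,193). The eared carrier is at (269,180), round ring at (258,238), tap at (318,176), wrench at (311,232) and bowl at (364,233).

```bash
python3 - <<'E'
from bench import manip
import cv2,numpy as np
for n in("top","side"):
    p=manip.camera(n);cv2.imwrite(f"pics/{n}1.png",p["pixels"])
    T=np.array(p["camera_from_world"]);print(n,(-T[:3,:3].T@T[:3,3]).round(3))
    for t in("bin_stand","bin_lip","eared_carrier","round_carrier","float_bowl","fuel_tap","jet_wrench"):
        for d in manip.place_of(p,t)[:2]:
            X=T[:3,:3]@d["at"]+T[:3,3];s=X[:2]/X[2];s=s*(1+p["k1"]*(s@s));K=np.array(p["camera_matrix"])
            print(t,np.round(d["at"],3),round(d["conf"],2),(K[:2,:2]@s+K[:2,2]).round())
print(manip.read_clock(),manip.read_ee_rot())
E
```

```text
top [ 0.453 -0.011  0.995]
bin_stand [0.642 0.199 0.002] 0.78 [177. 170.]
eared_carrier [ 0.613 -0.064  0.002] 0.52 [269. 181.]
round_carrier [ 0.452 -0.032 -0.002] 0.46 [257. 238.]
float_bowl [ 0.47  -0.314  0.   ] 0.73 [358. 232.]
fuel_tap [ 0.626 -0.2   -0.003] 0.72 [317. 177.]
jet_wrench [ 0.475 -0.179 -0.001] 0.6 [310. 230.]
side [ 0.437 -0.484  0.725]
bin_stand [ 0.643  0.194 -0.   ] 0.88 [270. 149.]
bin_lip [0.55  0.219 0.127] 0.96 [228. 110.]
eared_carrier [ 0.614 -0.057 -0.   ] 0.63 [290. 232.]
round_carrier [ 0.449 -0.03   0.001] 0.64 [212. 239.]
round_carrier [ 0.625 -0.195 -0.001] 0.19 [317. 289.]
float_bowl [ 0.466 -0.319 -0.004] 0.62 [256. 378.]
fuel_tap [ 0.626 -0.196 -0.002] 0.71 [318. 289.]
jet_wrench [ 0.472 -0.179  0.004] 0.63 [239. 300.]
jet_wrench [ 0.45  -0.027  0.   ] 0.42 [213. 239.]
0.9 [1.06322652e-05 9.89445792e-01 1.44903503e-01 6.22166629e-07]
```

View pics/side1.png

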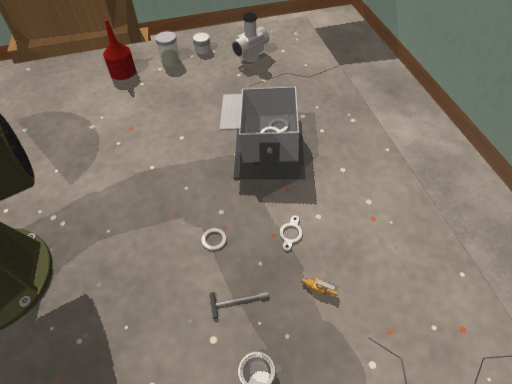

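The side view agrees with the networks: lip at about (232,112), eared carrier at (291,232). The stand yaw comes out near -0.24 rad. Next I close the gripper, move above the lip and push.

```bash
python3 - <<'E'
from bench import manip
import cv2,numpy as np
from scipy.spatial.transform import Rotation as R
manip.set_gripper(0.0)
ux=np.array([.97,-.24,0]);ux/=np.linalg.norm(ux);z=np.array([0,0,-1.]);y=np.cross(z,ux)
q=R.from_matrix(np.c_[ux,y,z]).as_quat()[[3,0,1,2]]
pin=np.array([.642,.196,0]); a=pin-ux*.096
manip.goto([*a[:2],.2],q); print(manip.read_joint_positions())
hit=manip.move_straight([*a[:2],.064],rate=.05,f_stop=18)
print(hit,manip.read_position(),manip.read_contact_force(),manip.read_clock())
p=manip.camera("side");cv2.imwrite("pics/push.png",p["pixels"])
E
```

```text
[ 3.79050009e-01  3.10014021e-01 -1.23696406e-01  1.13707454e+00
 -1.31372658e-04 -2.51909685e+00]
True [0.54801217 0.21943392 0.07697776] [-2.05562325 -0.62858327  7.26868854] 7.2417
```

View pics/push.png

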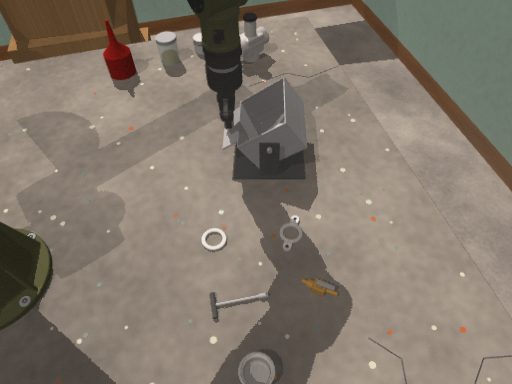

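The bin now looks steeply tipped, with the fingertips on the lip at about (228,125). I'll press once more to confirm the stop, then back off and check the lip.

```bash
python3 - <<'E'
from bench import manip
import cv2,numpy as np
p=manip.read_position()
print(manip.move_straight([p[0],p[1],.06],rate=.03,f_stop=25),manip.read_position(),manip.read_contact_force())
manip.move_straight([p[0],p[1],.22])
s=manip.read_ee_rot()
manip.goto([.6135,-.06,.2],s)
for n in("side","top"):
    c=manip.camera(n)
    for t in("bin_lip","eared_carrier"):print(n,t,[(np.round(d["at"],3),round(d["conf"],2)) for d in manip.place_of(c,t)[:2]])
    if n=="side":cv2.imwrite("pics/tip.png",c["pixels"])
print(manip.read_clock())
E
```

```text
True [0.54798114 0.21946159 0.07697204] [-2.27246946 -1.14186326  8.70958816]
side bin_lip [(array([0.55 , 0.221, 0.076]), 0.87)]
side eared_carrier [(array([ 0.615, -0.057,  0.002]), 0.86)]
top bin_lip [(array([0.551, 0.221, 0.072]), 0.79)]
top eared_carrier []
10.0583
```

View pics/tip.png

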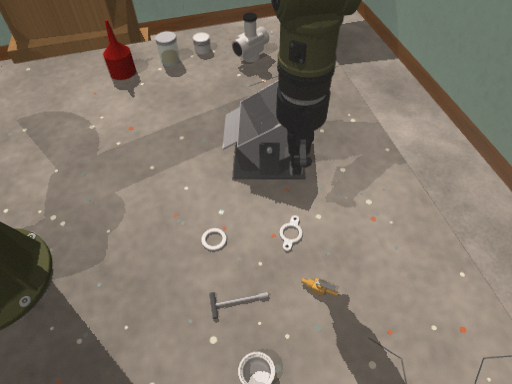

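The lip height of about 0.074 m matches fully tipped (0.073), and the second press gave no further travel. The eared carrier is undisturbed at (291,233), so I'll point at it now.

```bash
python3 - <<'E'
from bench import manip
import cv2
manip.move_straight([.614,-.059,.042],rate=.08)
manip.sleep(1.5)
c=manip.camera("side");cv2.imwrite("pics/point.png",c["pixels"][60:290,150:400].repeat(2,0).repeat(2,1))
manip.sleep(1.5)
print(manip.read_position(),manip.read_contact_force(),manip.read_clock())
E
```

```text
[ 0.61401063 -0.05897973  0.04201499] [ 0.41867589 -0.05292759  0.21029068] 15.2333
```

View pics/point.png

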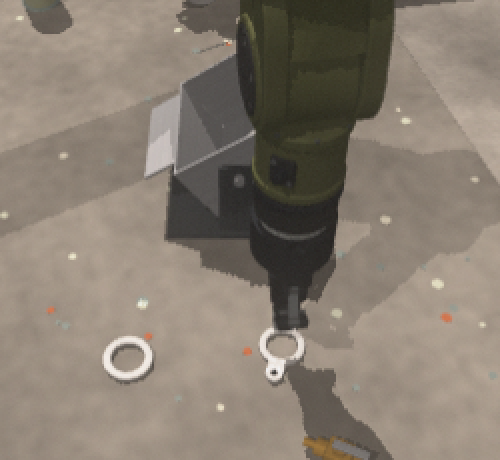

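The fingertips at (290,325) in the crop sit (8,-21) px from the ring centre at (282,346). That is the parallax expected for a point 42 mm above its middle, so the pointing is centred. Now I retract and hand in.

```bash
python3 - <<'E'
from bench import manip
manip.move_straight([.614,-.059,.22]);manip.sleep(.5)
print(manip.read_clock(),manip.finish_job())
E
```

```text
the job is handed in; nothing more can be done
17.0667 None
```

The bin was tipped to its stop and left there, the fingertips held over the eared carrier's middle for about 3 s, about 36 mm above its top, and the job was handed in at 17.1 s; the verdict was not shown.

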